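Lean the barn door leaf out to dry and file the gel frame in its bay

ROBOT

A 7-joint arm with a two-finger parallel gripper is mounted at the origin on the work surface. World frame = base frame: x ahead of the robot, y to its left, z up, the work surface at z = 0. Lengths are in m, angles in rad, forces in N, time in s.
With the tool pointing down it reaches from about 0.4 to 0.85 m from the base axis. Payload 10.4 kg.
Tool frame: the origin (TCP) lies at the very end of the fingers, on their centre line; the grasp point (between the pads) lies 19 mm behind it; z points along the fingers, y is the line along which they close (so a half turn about z gives the same grasp; the last joint's range is limited). The gripper opens to 87 mm and grips with 3 to 60 N. Pads are 19 mm wide; open, the fingers measure 117 mm over their backs; the gripper's body (75 mm by 190 mm) begins 51 mm behind the grasp point.
Start: joints at [-1.37, 0.332, -0.065, 1.46, 0.022, 1.35, -0.088], TCP at [0.139, 0.609, 0.223] pointing down, gripper open.
Joint ranges: [-2.6, 2.6], [-0.5, 2.12], [-1.47, 1.34], [0.16, 2.42], [-1.27, 4.41], [0.06, 2.06], [-2.6, 2.6]. Speed limits (rad/s): [2.22, 2.22, 2.79, 2.79, 3.14, 3.14, 3.14].

INTERFACE

Orientations are given as a unit quaternion [x, y, z, w].
In Python, from bench import status, camera, order gives the robot as it stands.
- The arm moves only by the tool jog_arm, never from a script. Its argument "plan" is a list of rows, each a list of 7 numbers: the turn, a rotation vector about the tool's x, y, z in rad, then the shift along the tool's x, y, z in mm, then the opening, from -1 (shut) to 1 (fully open). A call has 1 to 12 rows; each row is the pose to reach, as a shift and turn from the pose commanded when the call began, along the tool's axes at that moment; what a row does not reach only later rows make up. A row lasts 1/10 s, in which the tool goes at most 50 mm and 8.59 degrees, less where a joint would pass 70% of its speed; a pose out of reach is approached as far as the arm can. A call with a gripper value outside its range is refused whole. The fingers move at their own pace and stop on an object; "squeeze" is the grip in N (left out, the last holds). Time passes only in rows, so rows that repeat a pose let the fingers close. It gives the time, the measured TCP pose, the force, the opening and the grip force at its end, in the units of the state.
- status.read_state(): the state, without advancing time (a new reading comes with each control period).
- camera(name): name is "scene" or "top"; returns a dict with "image" (384x512x3 uint8, red, green, blue), "z_map" (384x512 float32, m along the optical axis (not along the pixel's ray), 0 where there is no reading), "fx", "fy", "cx", "cy" (pixels), "world_from_camera" (4x4, takes a point from camera to world coordinates). Camera axes: x right, y down, z forward; pixel columns grow to the right and rows downward; lengths in m; the calibration is good to about 2 mm. A picture is of the moment at which its call begins.
- order.close_job(): hands the job in; it is judged then, once.
The state is a dict: "time": time; "joint_positions": joint angles; "joint_vel": joint speeds; "joint_torque": joint torques, N m; "ee_pos": TCP position; "eef_rot": TCP orientation; "ft_force": force on the tool from outside, world axes, zero at the start; "torque": the same for the moment, N m; "width": finger opening in m; "grip_force": force on a finger pad.
Only numpy, scipy, OpenCV 4.12 (cv2) and the standard library are available. Lean on these libraries where they do the work, as an engineer would, in place of code of your own. Each camera call takes 0.05 s, during which the arm holds its last target. There are 200 camera calls.

TASK

The freshly painted barn door leaf was filed in the gel frame rack by mistake. Take it out and lean it out to dry on the open side of the wooden drying rest: wide edge down on the bench, centred on and square to the rail, slanting back onto the rail at roughly 20 degrees from upright. Then take the gel frame from the grooved block and slide it fully home, upright, in the bay the leaf has left free; leave everything else where it is.

Things in the scene. Friction and masses are not known exactly. Their poses are not given: they have to be found in the camera images.
- leaf: black steel barn door leaf, a solid flat trapezoid plate 8 mm thick and 170 mm high, 150 mm wide at the bottom edge and 110 mm at the top edge, 0.25 to 0.45 kg. Starts upright in one of the rack's three bays, wide edge down. Origin: centre of the bottom edge; z: up the plate; y: along its width; x: through its thickness. Best held by the middle of its top edge
- frame_c: square aluminium gel frame, 150 x 150 mm and 8 mm thick, an open square of 20 mm wide bars, about 0.18 kg. Starts upright in the groove of the block. Origin: centre of its bottom edge; z: up the frame; y: along its width; x: through its thickness
- frame_a: another gel frame of the same size and axes, standing in one of the rack's bays; stays there
- frame_b: another gel frame of the same size and axes, standing in one of the rack's bays; stays there
- rack: fixed wooden rack, 250 mm (x) by 190 mm (y), with three parallel slots (bays) that run along its y, 70 mm apart along its x. Each slot is 15 mm wide with a flared mouth, floor 20 mm and mouth 78 mm above the bench; cheeks 166 mm apart and 65 mm high close the slots' ends. A steel front bar is on its -x side. Origin: centre of its underside, on the bench
- bay0 (a point): centre of the floor of the rack's first bay (on the rack's -x side), 20 mm above the bench
- bay1 (a point): centre of the floor of the rack's middle bay, 20 mm above the bench
- bay2 (a point): centre of the floor of the rack's third bay (on the rack's +x side), 20 mm above the bench
- rest: fixed wooden drying rest: a round rail 16 mm thick and 210 mm long, its axis 88 mm above the bench, along the rest's y, on two posts 97 mm high (192 mm clear between them). Sled feet run from the posts to the rest's -x side; the +x side is open bench, and there the leaf is to stand. Origin: on the bench under the middle of the rail
- block: fixed plywood block 170 x 70 x 40 mm with a groove along its x, 16 mm wide and 20 mm deep, that holds frame_c upright (groove floor 20 mm above the bench). Origin: centre of its underside
- lamp_base: grey ceramic lamp base, round, 68 mm across and 56 mm high, loose; origin at the centre of its underside; not to be disturbed
- thumbscrew: brass thumbscrew knob, head 44 mm across, stem up, 50 mm high, loose; origin at the centre of its underside; not to be disturbed
- tape: black roll of tape lying flat, 100 mm across and 48 mm high, loose; origin at the centre of its underside; not to be disturbed
- tin: plain steel can 66 mm across and 80 mm high, loose; origin at the centre of its underside; not to be disturbed
- driver: screwdriver lying on the bench, loose; not to be disturbed
Not all that is in view belongs to the job. Leave any red look-alike of the leaf alone.

How it is judged:
On the way, in this order (a step that is already met when the one before it is completed fails the run):
1. the leaf leans on the rail of the drying rest, let go (angle between leaf's own z axis and vertical between 0.14 and 0.61 rad and height (world z) of leaf below 0.012 m and contact force between leaf and rest above 0.05 N and x of leaf in the frame of rest between 0.012 and 0.1 m and y of leaf in the frame of rest between -0.04 and 0.04 m and angle between the y axis of leaf and the y axis of rest, either way round below 0.26 rad and linear speed of leaf below 0.03 m/s and contact force between leaf and the fingers below 0.05 N), for 0.2 s.
2. the gel frame is fully home in the freed bay ((horizontal distance between frame_c and bay0 below 0.016 m or horizontal distance between frame_c and bay1 below 0.016 m or horizontal distance between frame_c and bay2 below 0.016 m) and height (world z) of frame_c below 0.026 m and angle between frame_c's own z axis and vertical below 0.21 rad and angle between the y axis of frame_c and the y axis of rack, either way round below 0.2 rad and linear speed of frame_c below 0.03 m/s and contact force between frame_c and the fingers below 0.05 N), for 0.2 s.
At the end, for the whole second after the job is handed in: Leaf: wide edge on bench, open side of rest, touching rail, leaning 8-35 deg, within 40 mm of rail middle, square within 15 deg. frame_c in freed bay: bottom within 6 mm of floor, 16 mm of bay centre, upright within 12 deg. Both released, at rest; frame_a, frame_b moved under 30 mm (all of step 1 and all of step 2 and distance of each of frame_a, frame_b from where it was at the start of the episode below 0.03 m).
It fails at once if another gel frame in the rack is shifted more than 30 mm (distance of any of frame_a, frame_b from where it was at the start of the episode above 0.03 m).
It fails at once if a bystander (lamp base, thumbscrew, tape, tin, screwdriver) is shifted more than 40 mm (distance of any of lamp_base, thumbscrew, tape, tin, driver from where it was at the start of the episode above 0.04 m).
It also fails if it takes over 61 s, if anything falls off the work surface, if the arm or the gripper's body presses on something with over 40 N, if the wrist force passes 120 N, or if a joint passes its speed limit or range.

## Working session

There is one attempt and no reset: what is moved stays moved. The work goes in short steps, Python scripts to look and compute and a tool call to move; the robot and the scene stay as the last step left them, time stands still between calls to the robot, and variables do not carry over. Pictures are saved under pics/ and viewed, at most 10 in all, crops included, and the job is handed in when it is done.

Besides the shell and the picture viewer there is one more tool, called by a JSON object that holds its "name" and its "arguments", one argument or row to a line. jog_arm: Moves the arm, as the interface text tells. Its arguments: {"type":"object","properties":{"plan":{"type":"array"},"squeeze":{"type":"number"}},"required":["plan"]}

```bash
ls; mkdir -p pics
cat > h.py <<'E'
import numpy as np, cv2
from bench import status, camera, order
def pts(c):
    z=c["z_map"];v,u=np.mgrid[:z.shape[0],:z.shape[1]]
    P=np.stack([(u-c["cx"])/c["fx"]*z,(v-c["cy"])/c["fy"]*z,z],-1)
    T=c["world_from_camera"];W=P@T[:3,:3].T+T[:3,3];W[z<=0]=np.nan
    return W
def save(im,n): cv2.imwrite("pics/"+n,cv2.cvtColor(im,cv2.COLOR_RGB2BGR))
E
python3 - <<'E'
from h import *
for n in("scene","top"):
    c=camera(n);np.savez(n+".npz",W=pts(c),**c)
    save(cv2.resize(c["image"],(800,600),interpolation=cv2.INTER_CUBIC),n+".png")
    print(n,c["fx"],c["cx"],c["cy"],c["world_from_camera"].round(3).tolist(),(c["z_map"]>0).mean())
print(status.read_state())
E
```

```text
pics
scene 432.85959705143557 256.66875600634717 186.2801134175659 [[-0.777, 0.532, -0.336, 0.901], [0.629, 0.664, -0.404, 0.556], [0.009, -0.525, -0.851, 1.09], [0.0, 0.0, 0.0, 1.0]] 0.99639892578125
top 434.8671334185382 254.01025541420435 195.44928048389664 [[0.0, -0.981, 0.194, 0.277], [-1.0, -0.0, -0.001, 0.044], [0.001, -0.194, -0.981, 1.22], [0.0, 0.0, 0.0, 1.0]] 0.9959767659505209
{'time': 0.1, 'joint_positions': array([-1.36963381,  0.33278423, -0.06469033,  1.46083767,  0.0215878 ,
        1.34991952, -0.08850142]), 'joint_vel': array([-0.00017782, -0.00144257,  0.00116661, -0.00204238,  0.00081469,
        0.00196734, -0.00090598]), 'joint_torque': array([ 2.01682014e-03, -6.24539852e+01,  2.47730588e-02, -3.90716779e+01,
       -6.15633326e-02,  3.66492814e-02,  1.14427617e-04]), 'ee_pos': array([0.13861613, 0.60908112, 0.22185813]), 'eef_rot': array([ 1.11645211e-01,  9.93747933e-01, -6.25315293e-04, -4.57662998e-05]), 'ft_force': array([-0.00914193,  0.07338968,  0.30379004]), 'torque': array([ 0.02872676,  0.01383796, -0.01309266]), 'grip_force': 0.0, 'width': 0.08668432986985318}
```

View pics/scene.png

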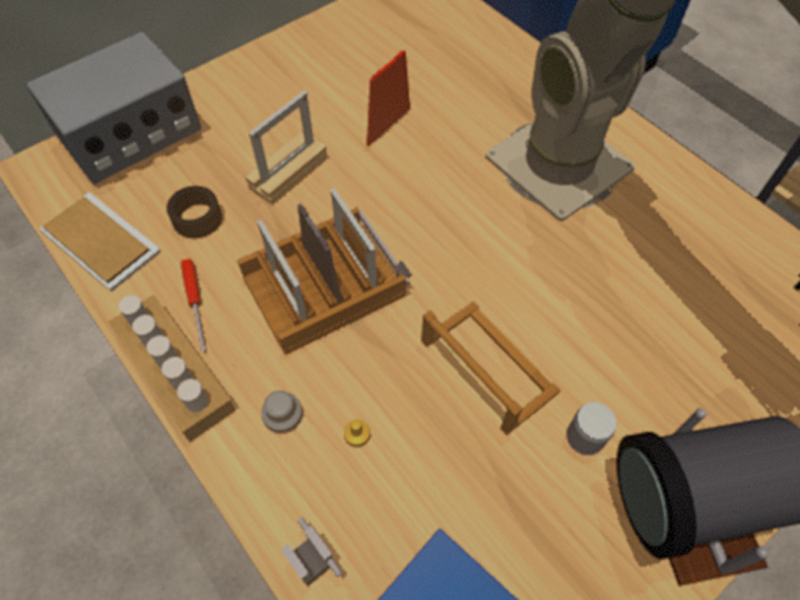

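View pics/top.png

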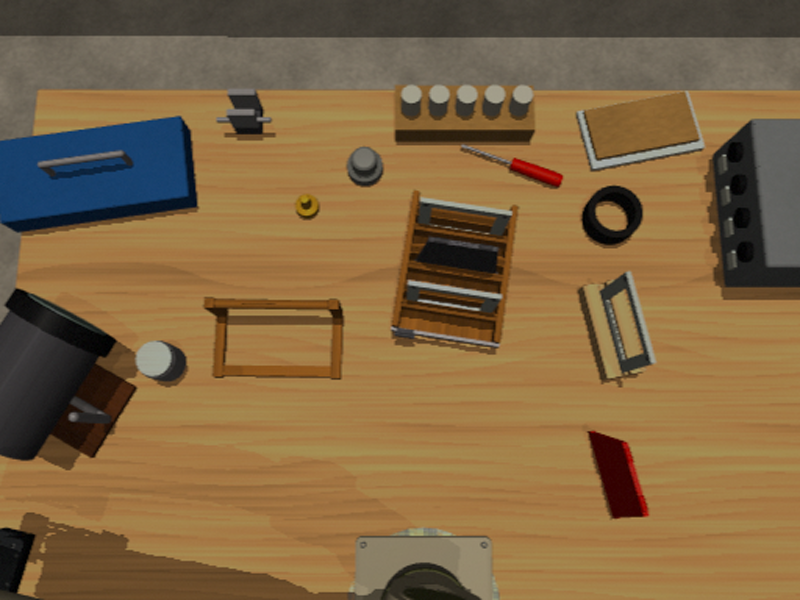

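The black plate in the rack's middle bay is at top (458,253) and scene (320,255). The red plate standing on the bench is at top (617,475) and scene (390,97). The black one fits: it is black, taller than the frames, and stands in the rack. Next I measure and confirm it in one crop.

Run:
```python
from h import *
for n in("top","scene"):
    d=np.load(n+".npz");W=d["W"];z=W[...,2]
    print(n)
    s=np.array([512/800,384/600])
    rois=dict(top=dict(leaf=(405,225,510,275,.182,.2),fa=(410,190,525,235,.16,.18),fb=(400,270,510,312,.16,.18),fc=(580,265,665,385,.16,.18),rail=(222,292,335,315,.085,.105),posts=(200,290,350,320,.093,.105),rack=(385,185,525,350,.074,.085),cheek=(385,185,525,350,.055,.073),block=(575,270,660,390,.035,.045)),
     scene=dict(leaf=(295,200,345,305,.182,.2),fa=(255,215,310,320,.16,.18),fb=(328,185,380,285,.16,.18),fc=(245,90,330,200,.16,.18),rail=(438,330,510,410,.085,.105),block=(245,140,330,200,.035,.045)))[n]
    for k,(a,b,c,e,l,h) in rois.items():
        m=np.zeros(z.shape,bool);m[int(b*.64):int(e*.64),int(a*.64):int(c*.64)]=1
        m&=(z>l)&(z<h);p=W[m]
        if len(p)<5: print(k,len(p));continue
        r=cv2.minAreaRect((p[:,:2]*1000).astype(np.float32))
        print(k,len(p),np.percentile(p[:,2],[5,50,95]).round(3),"mean",p.mean(0).round(3),"rect",np.round(cv2.boxPoints(r)).tolist(),np.round(r[1]),round(r[2],1))
c=np.load("top.npz")["image"][110:235,240:440];save(cv2.resize(c,(800,500),interpolation=cv2.INTER_CUBIC),"crop.png")
```

```text
top
leaf 190 [0.184 0.19  0.195] mean [ 0.579 -0.062  0.19 ] rect [[566.0, -116.0], [577.0, -118.0], [593.0, -9.0], [582.0, -7.0]] [110.  11.] 81.3
fa 259 [0.162 0.169 0.173] mean [ 0.648 -0.069  0.168] rect [[631.0, -142.0], [642.0, -144.0], [666.0, 4.0], [655.0, 6.0]] [149.  11.] 80.7
fb 238 [0.163 0.169 0.173] mean [ 0.51  -0.049  0.169] rect [[494.0, -122.0], [504.0, -123.0], [527.0, 24.0], [518.0, 26.0]] [150.  10.] 80.8
fc 298 [0.162 0.169 0.173] mean [ 0.466 -0.339  0.168] rect [[393.0, -349.0], [395.0, -360.0], [542.0, -330.0], [540.0, -319.0]] [150.  11.] 11.4
rail 430 [0.088 0.094 0.098] mean [0.502 0.244 0.094] rect [[493.0, 151.0], [510.0, 150.0], [513.0, 340.0], [496.0, 340.0]] [189.  17.] 89.1
posts 365 [0.093 0.095 0.099] mean [0.503 0.254 0.096] rect [[492.0, 143.0], [508.0, 143.0], [512.0, 368.0], [496.0, 368.0]] [225.  16.] 89.2
rack 818 [0.074 0.078 0.083] mean [ 0.582 -0.059  0.078] rect [[476.0, -128.0], [657.0, -157.0], [684.0, 6.0], [502.0, 36.0]] [166. 184.] 80.8
cheek 1538 [0.057 0.065 0.072] mean [ 0.573 -0.057  0.065] rect [[425.0, -132.0], [687.0, -175.0],
[... 365 characters left out ...]
7  0.174] mean [ 0.645 -0.065  0.169] rect [[573.0, -132.0], [643.0, -143.0], [666.0, 8.0], [596.0, 19.0]] [152.  72.] 81.3
fb 205 [0.163 0.169 0.173] mean [ 0.52  -0.041  0.169] rect [[441.0, -76.0], [503.0, -124.0], [595.0, -5.0], [533.0, 43.0]] [150.  78.] 52.3
fc 200 [0.161 0.168 0.172] mean [ 0.471 -0.336  0.168] rect [[394.0, -345.0], [396.0, -359.0], [545.0, -332.0], [543.0, -317.0]] [152.  15.] 10.5
rail 405 [0.088 0.094 0.098] mean [0.506 0.269 0.094] rect [[494.0, 182.0], [512.0, 181.0], [514.0, 357.0], [497.0, 357.0]] [175.  18.] 89.2
block 721 [0.036 0.04  0.043] mean [ 0.476 -0.332  0.04 ] rect [[382.0, -319.0], [399.0, -392.0], [565.0, -354.0], [548.0, -280.0]] [170.  76.] 13.0
```

View pics/crop.png

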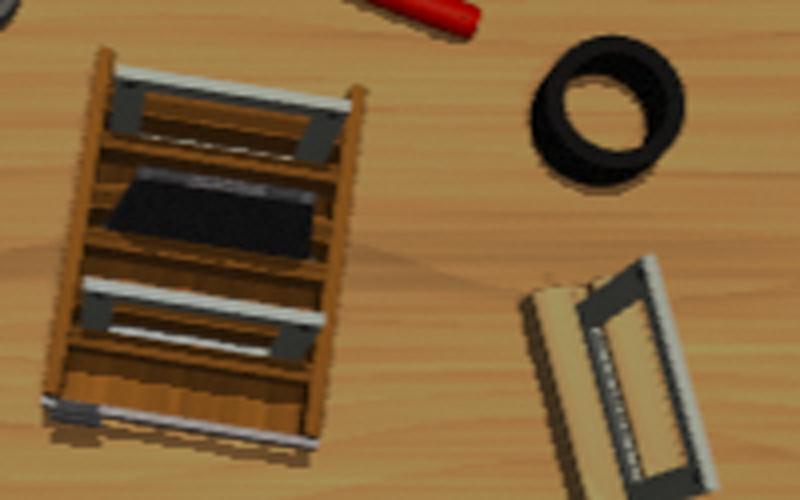

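The crop shows the black trapezoid in the middle bay, at about crop (210,215), with aluminium frames either side. That is the leaf. The red plate stays where it is.

```bash
cat >> h.py <<'E'
from scipy.spatial.transform import Rotation as R
def go(x,y,z,psi,tilt=0,s=None):
    """psi: world angle (deg) of tool y when down; tilt (deg): about tool x afterwards"""
    s=s or status.read_state();R0=R.from_quat(s["eef_rot"])
    a=np.radians(psi);yv=np.array([np.cos(a),np.sin(a),0]);zv=np.array([0,0,-1.]);xv=np.cross(yv,zv)
    R1=R.from_matrix(np.stack([xv,yv,zv],1))*R.from_rotvec([np.radians(tilt),0,0])
    d=R0.inv().apply(np.array([x,y,z])-s["ee_pos"])*1000
    print("turn",(R0.inv()*R1).as_rotvec().round(4),"shift",d.round(1))
E
python3 - <<'E'
from h import *
W=np.load("top.npz")["W"]
m=W[...,2]>.2
p=W[m];p=p[(p[:,1]>-.1)&(p[:,0]>.05)]
q=p[(np.abs(p[:,1]-.3)<.32)]
for y in np.arange(-.1,.75,.05):
    k=p[np.abs(p[:,1]-y)<.025]
    if len(k):print(y.round(2),"x",k[:,0].min().round(2),k[:,0].max().round(2),"zmax",k[:,2].max().round(2))
go(.30,.36,.32,50);go(.58,-.061,.30,-9)
E
```

```text
-0.05 x 0.06 0.07 zmax 0.25
0.0 x 0.07 0.08 zmax 0.29
0.05 x 0.07 0.08 zmax 0.3
0.35 x 0.15 0.15 zmax 0.64
0.4 x 0.15 0.15 zmax 0.61
0.5 x 0.09 0.45 zmax 0.34
0.55 x 0.09 0.48 zmax 0.34
0.6 x 0.29 0.5 zmax 0.23
0.65 x 0.29 0.5 zmax 0.22
turn [-1.200e-03  3.000e-04  4.744e-01] shift [-212.6 -207.2  -97.9]
turn [-1.0000e-03  1.0000e-03  1.5041e+00] shift [-579.1 -555.5  -77.4]
```

{"name": "jog_arm", "arguments": {
  "plan": [
    [0, 0, 0, 0, 0, -50, 0],
    [0, 0, 0, -20, -20, -95, 0],
    [0, 0, 0.1, -60, -55, -98, 0],
    [0, 0, 0.2, -95, -90, -98, 0],
    [0, 0, 0.3, -130, -125, -98, 0],
    [0, 0, 0.4, -165, -160, -98, 0],
    [0, 0, 0.5, -200, -195, -98, 0],
    [0, 0, 0.65, -235, -230, -98, 0],
    [0, 0, 0.8, -270, -265, -98, 0],
    [0, 0, 0.95, -305, -300, -98, 0],
    [0, 0, 1.1, -340, -335, -98, 0],
    [0, 0, 1.25, -375, -370, -98, 0]
  ],
  "squeeze": 25
}}

```text
time: 1.3
ee_pos: [0.4225, 0.1639, 0.3205]
eef_rot: [0.674, 0.739, 0.0, -0.0]
ft_force: [0.3, 0.5, -0.0]
width: 0.0435
grip_force: 0.0
```

Run:
```python
from h import *
go(.58,-.061,.30,-9)
```

```text
turn [ 0.     -0.0005  0.248 ] shift [-238.3  136.4   20.4]
```

{"name": "jog_arm", "arguments": {
  "plan": [
    [0, 0, 0.05, -38, 22, 4, 0],
    [0, 0, 0.12, -80, 46, 8, 0],
    [0, 0, 0.2, -120, 70, 12, 0],
    [0, 0, 0.248, -160, 92, 16, 0],
    [0, 0, 0.248, -200, 115, 20, 0],
    [0, 0, 0.248, -238, 136, 20, 0],
    [0, 0, 0.248, -238, 136, 20, 0],
    [0, 0, 0.248, -238, 136, 20, 0]
  ]
}}

```text
time: 2.1
ee_pos: [0.5802, -0.0587, 0.2997]
eef_rot: [0.759, 0.651, -0.001, -0.0]
ft_force: [0.4, 1.0, -1.1]
width: 0.0434
grip_force: 0.0
```

Run:
```python
from h import *
go(.58,-.061,.168,-9)
```

```text
turn [-0.0015  0.001   0.0039] shift [ -2.2   0.3 131.7]
```

{"name": "jog_arm", "arguments": {
  "plan": [
    [0, 0, 0, -2, 0, 30, 0],
    [0, 0, 0, -2, 0, 60, 0],
    [0, 0, 0, -2, 0, 90, 0],
    [0, 0, 0, -2, 0, 115, 0],
    [0, 0, 0, -2, 0, 130, 0],
    [0, 0, 0, -2, 0, 141, 0],
    [0, 0, 0, -2, 0, 141, 0],
    [0, 0, 0, -2, 0, 141, -1],
    [0, 0, 0, -2, 0, 141, -1],
    [0, 0, 0, -2, 0, 141, -1],
    [0, 0, 0, -2, 0, 141, -1],
    [0, 0, 0, -2, 0, 141, -1]
  ],
  "squeeze": 35
}}

```text
time: 3.3
ee_pos: [0.5802, -0.0598, 0.1598]
eef_rot: [0.758, 0.652, 0.0, 0.0]
ft_force: [0.8, 0.3, 0.7]
width: 0.0121
grip_force: 0.0
```

{"name": "jog_arm", "arguments": {
  "plan": [
    [0, 0, 0, 0, 0, 0, -1],
    [0, 0, 0, 0, 0, 0, -1],
    [0, 0, 0, 0, 0, 0, -1]
  ]
}}

```text
time: 3.6
ee_pos: [0.5801, -0.0598, 0.1597]
eef_rot: [0.758, 0.652, 0.0, -0.0]
ft_force: [-1.2, -0.2, 3.9]
width: 0.008
grip_force: 35.0
```

{"name": "jog_arm", "arguments": {
  "plan": [
    [0, 0, 0, 0, 0, -8, -1],
    [0, 0, 0, 0, 0, -20, -1],
    [0, 0, 0, 0, 0, -35, -1],
    [0, 0, 0, 0, 0, -52, -1],
    [0, 0, 0, 0, 0, -70, -1],
    [0, 0, 0, 0, 0, -90, -1],
    [0, 0, 0, 0, 0, -110, -1],
    [0, 0, 0, 0, 0, -130, -1],
    [0, 0, 0, 0, 0, -150, -1],
    [0, 0, 0, 0, 0, -168, -1],
    [0, 0, 0, 0, 0, -180, -1],
    [0, 0, 0, 0, 0, -185, -1]
  ]
}}

```text
time: 4.8
ee_pos: [0.5803, -0.06, 0.3463]
eef_rot: [0.758, 0.652, 0.001, 0.001]
ft_force: [0.0, 0.5, -2.7]
width: 0.0075
grip_force: 35.0
```

Run:
```python
from h import *
c=camera("scene");im=c["image"];save(cv2.resize(im[60:340,100:460],(720,560)),"lift.png")
# candidate: tilt sign check
for t in (20,-20):
    a=np.radians(-1);yv=np.array([np.cos(a),np.sin(a),0]);zv=np.array([0,0,-1.]);xv=np.cross(yv,zv)
    print(t,(R.from_matrix(np.stack([xv,yv,zv],1))*R.from_rotvec([np.radians(t),0,0])).apply([0,0,1]))
print(status.read_state()["ft_force"])
```

```text
20 [-0.34196805  0.00596907 -0.93969262]
-20 [ 0.34196805 -0.00596907 -0.93969262]
[-0.21947563  0.8762461  -1.98612884]
```

View pics/lift.png

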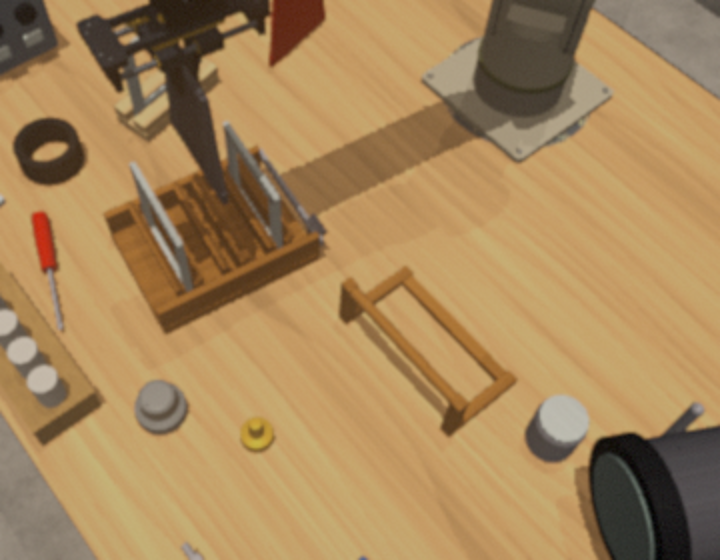

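Run:
```python
from h import *
go(.521,.254,.33,-1,-18);go(.521,.254,.25,-1,-18)
```

```text
turn [-0.312   0.0206 -0.1326] shift [ 301.4 -105.9   16.1]
turn [-0.312   0.0206 -0.1326] shift [ 301.4 -106.1   96.1]
```

{"name": "jog_arm", "arguments": {
  "plan": [
    [0, 0, 0, 15, -5, 0, -1],
    [0, 0, 0, 45, -16, 0, -1],
    [0, 0, 0, 80, -28, 0, -1],
    [0, 0, 0, 115, -40, 0, -1],
    [-0.06, 0.004, -0.026, 150, -53, 4, -1],
    [-0.12, 0.008, -0.05, 185, -65, 8, -1],
    [-0.18, 0.012, -0.08, 220, -77, 12, -1],
    [-0.24, 0.016, -0.105, 250, -88, 16, -1],
    [-0.29, 0.02, -0.125, 275, -97, 16, -1],
    [-0.312, 0.0206, -0.133, 292, -103, 16, -1],
    [-0.312, 0.0206, -0.133, 300, -106, 16, -1],
    [-0.312, 0.0206, -0.133, 301, -106, 16, -1]
  ]
}}

```text
time: 6.05
ee_pos: [0.52, 0.2543, 0.3279]
eef_rot: [0.704, 0.693, 0.108, 0.111]
ft_force: [-0.1, 0.0, -3.2]
width: 0.0078
grip_force: 35.0
```

Run:
```python
from h import *
s=status.read_state();print(s["ee_pos"],s["width"],s["grip_force"])
go(.521,.254,.20,-1,-18);go(.521,.254,.138,-1,-18)
c=camera("top");save(cv2.resize(c["image"][90:300,60:340],(800,600)),"hover.png")
W=pts(c);z=W[...,2];rgb=c["image"].astype(int)
m=(W[...,0]>.45)&(W[...,0]<.7)&(np.abs(W[...,1]-.254)<.1)&(z>.12)&(z<.28)&(rgb.max(-1)<70)
p=W[m];print(len(p))
for a in np.arange(.12,.28,.02):
    k=p[(p[:,2]>a)&(p[:,2]<a+.02)]
    if len(k)>5:print(a.round(2),np.percentile(k[:,0],[5,50,95]).round(3),np.percentile(k[:,1],[1,99]).round(3))
```

```text
[0.51998118 0.25431063 0.32785208] 0.007791529303166574 34.989252649247646
turn [-0.0033  0.0006  0.0018] shift [ -0.2 -38.1 122. ]
turn [-0.0033  0.0006  0.0018] shift [-1.000e-01 -5.710e+01  1.811e+02]
61
0.2 [0.553 0.559 0.561] [0.177 0.2  ]
0.22 [0.549 0.555 0.558] [0.18  0.243]
0.24 [0.543 0.545 0.553] [0.183 0.246]
0.26 [0.535 0.539 0.541] [0.184 0.193]
```

View pics/hover.png

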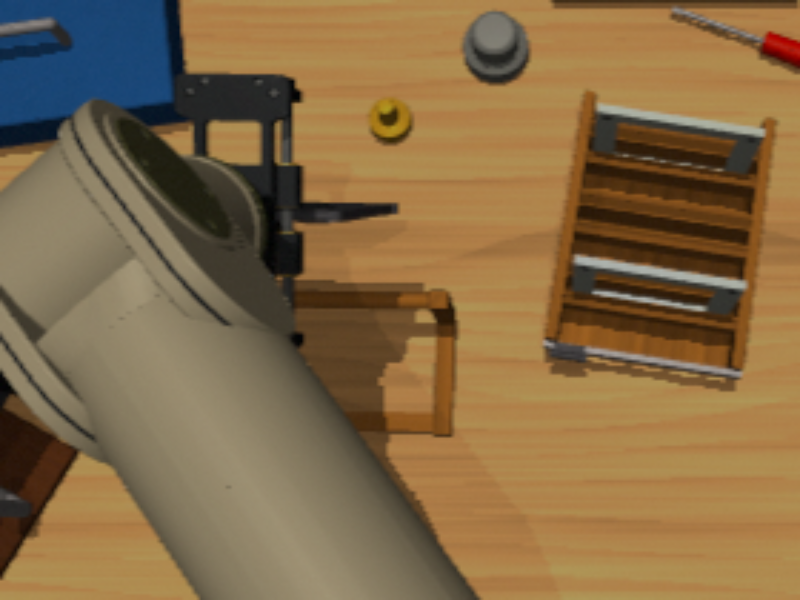

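The leaf is held slanted at (350,212), clear of the rail on the open side. Its corner at y = 0.177 m matches what I expected. Lowering it now.

{"name": "jog_arm", "arguments": {
  "plan": [
    [0, 0, 0, 0, -5, 16, -1],
    [0, 0, 0, 0, -12, 38, -1],
    [0, 0, 0, 0, -21, 65, -1],
    [0, 0, 0, 0, -29, 92, -1],
    [0, 0, 0, 0, -38, 120, -1],
    [0, 0, 0, 0, -46, 145, -1],
    [0, 0, 0, 0, -52, 163, -1],
    [0, 0, 0, 0, -56, 176, -1],
    [0, 0, 0, 0, -57, 181, -1],
    [0, 0, 0, 0, -57, 181, -1],
    [0, 0, 0, 0, -57, 181, -1]
  ]
}}

```text
time: 7.2
ee_pos: [0.5227, 0.2533, 0.1396]
eef_rot: [0.705, 0.692, 0.109, 0.111]
ft_force: [0.4, 0.3, -2.5]
width: 0.0078
grip_force: 35.0
```

Run:
```python
from h import *
s=status.read_state();print(s["ee_pos"],s["ft_force"])
go(.502,.254,.138,-1,-18);go(.502,.254,.135,-1,-18)
```

```text
[0.52272471 0.25328895 0.13963801] [ 0.37512304  0.25731265 -2.49248916]
turn [-0.0009 -0.     -0.0007] shift [  0.3 -20.2  -4.8]
turn [-0.0009 -0.     -0.0007] shift [  0.3 -21.2  -2. ]
```

{"name": "jog_arm", "arguments": {
  "plan": [
    [0, 0, 0, 0, -5, -1.6, -1],
    [0, 0, 0, 0, -10, -3.2, -1],
    [0, 0, 0, 0, -14, -4.5, -1],
    [0, 0, 0, 0, -16, -5.2, -1],
    [0, 0, 0, 0, -16, -5.2, -1],
    [0, 0, 0, 0, -16, -5.2, -1]
  ]
}}

```text
time: 7.8
ee_pos: [0.5052, 0.254, 0.139]
eef_rot: [0.704, 0.693, 0.109, 0.111]
ft_force: [0.2, -0.1, -3.2]
width: 0.0072
grip_force: 35.0
```

{"name": "jog_arm", "arguments": {
  "plan": [
    [0, 0, 0, 0, -1, -0.3, -1],
    [0, 0, 0, 0, -2, -0.6, -1],
    [0, 0, 0, 0, -2, -0.6, -1]
  ]
}}

```text
time: 8.1
ee_pos: [0.5029, 0.254, 0.1387]
eef_rot: [0.704, 0.693, 0.109, 0.111]
ft_force: [-0.9, -0.4, -2.3]
width: 0.0078
grip_force: 35.0
```

{"name": "jog_arm", "arguments": {
  "plan": [
    [0, 0, 0, 0, -1, -0.3, -1],
    [0, 0, 0, 0, -2, -0.6, -1],
    [0, 0, 0, 0, -2, -0.6, -1]
  ]
}}

```text
time: 8.4
ee_pos: [0.5008, 0.2541, 0.1387]
eef_rot: [0.704, 0.693, 0.109, 0.111]
ft_force: [0.8, -0.6, -3.9]
width: 0.0078
grip_force: 35.0
```

Now lower until it touches the bench (along world z: tool y −, z +).

{"name": "jog_arm", "arguments": {
  "plan": [
    [0, 0, 0, 0, -0.3, 1, -1],
    [0, 0, 0, 0, -0.6, 2, -1],
    [0, 0, 0, 0, -1, 3, -1],
    [0, 0, 0, 0, -1, 3, -1]
  ]
}}

```text
time: 8.8
ee_pos: [0.5008, 0.2539, 0.1353]
eef_rot: [0.704, 0.693, 0.109, 0.111]
ft_force: [-1.1, -0.1, -3.1]
width: 0.0071
grip_force: 35.0
```

{"name": "jog_arm", "arguments": {
  "plan": [
    [0, 0, 0, 0, -0.3, 1, -1],
    [0, 0, 0, 0, -0.6, 2, -1],
    [0, 0, 0, 0, -0.6, 2, -1]
  ]
}}

```text
time: 9.1
ee_pos: [0.5013, 0.2542, 0.1342]
eef_rot: [0.704, 0.692, 0.109, 0.111]
ft_force: [-2.5, -2.4, 4.2]
width: 0.0079
grip_force: 35.0
```

{"name": "jog_arm", "arguments": {
  "plan": [
    [0, 0, 0, 0, -1, -0.8, -1],
    [0, 0, 0, 0, -2, -1.4, -1],
    [0, 0, 0, 0, -2, -1.4, -1]
  ]
}}

```text
time: 9.4
ee_pos: [0.4999, 0.2541, 0.1349]
eef_rot: [0.704, 0.692, 0.11, 0.112]
ft_force: [7.1, -0.1, -3.9]
width: 0.0075
grip_force: 35.1
```

Run:
```python
from h import *
s=status.read_state();print(s["ee_pos"],s["ft_force"],s["torque"])
c=camera("scene");save(cv2.resize(c["image"][150:330,240:440],(660,594),interpolation=cv2.INTER_CUBIC),"lean.png")
W=pts(c);z=W[...,2]
m=(W[...,0]>.45)&(W[...,0]<.62)&(np.abs(W[...,1]-.254)<.1)&(z>.005)&(z<.15)&(c["image"].max(-1)<80)
p=W[m];print(len(p))
for a in np.arange(0,.15,.02):
    k=p[(p[:,2]>a)&(p[:,2]<a+.02)]
    if len(k)>5:print(a.round(2),np.percentile(k[:,0],[5,50,95]).round(3),np.percentile(k[:,1],[1,99]).round(3))
```

```text
[0.49985303 0.2540782  0.13485185] [ 7.06544883 -0.13159783 -3.8691472 ] [-0.12867562 -0.89854821  0.17402779]
1380
0.0 [0.542 0.544 0.547] [0.189 0.325]
0.02 [0.535 0.539 0.543] [0.188 0.324]
0.04 [0.529 0.533 0.537] [0.19  0.321]
0.06 [0.522 0.526 0.53 ] [0.19  0.319]
0.08 [0.515 0.519 0.523] [0.192 0.317]
0.1 [0.51  0.514 0.517] [0.195 0.314]
0.12 [0.502 0.507 0.51 ] [0.257 0.313]
0.14 [0.499 0.502 0.51 ] [0.26 0.31]
```

View pics/lean.png

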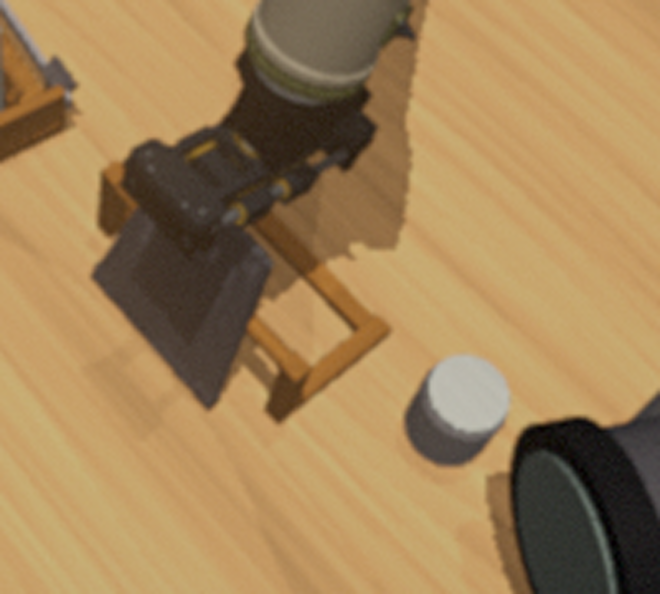

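The leaf lies against the rail, with its bottom edge from (95,275) to (210,405) between the posts. The slope is about 18° and the rail force is 7 N. I set it down and let go.

{"name": "jog_arm", "arguments": {
  "plan": [
    [0, 0, 0, 0, 0, 1, -1],
    [0, 0, 0, 0, 0, 2, -1],
    [0, 0, 0, 0, 0, 2, -1],
    [0, 0, 0, 0, 0, 2, -0.7],
    [0, 0, 0, 0, 0, 2, -0.4],
    [0, 0, 0, 0, 0, 2, -0.2],
    [0, 0, 0, 0, 0, 2, -0.2],
    [0, 0, 0, 0, 0, 2, -0.2],
    [0, 0, 0, 0, 0, 2, -0.2],
    [0, 0, 0, 0, 0, 2, -0.2],
    [0, 0, 0, 0, 0, 2, -0.2],
    [0, 0, 0, 0, 0, 2, -0.2]
  ]
}}

```text
time: 10.65
ee_pos: [0.4992, 0.254, 0.1323]
eef_rot: [0.704, 0.693, 0.109, 0.111]
ft_force: [0.3, -0.3, -0.5]
width: 0.0345
grip_force: 0.0
```

{"name": "jog_arm", "arguments": {
  "plan": [
    [0, 0, 0, 0, 0, -10, -0.2],
    [0, 0, 0, 0, 0, -25, -0.2],
    [0, 0, 0, 0, 0, -45, -0.2],
    [0, 0, 0, 0, 0, -70, -0.2],
    [0, 0, 0, 0, 0, -100, -0.2],
    [0, 0, 0, 0, 0, -130, -0.2],
    [0, 0, 0, 0, 0, -160, -0.2],
    [0, 0, 0, 0, 0, -180, -0.2]
  ]
}}

```text
time: 11.45
ee_pos: [0.4435, 0.2552, 0.3066]
eef_rot: [0.704, 0.692, 0.11, 0.111]
ft_force: [-0.2, 0.1, 0.6]
width: 0.0349
grip_force: 0.0
```

Run:
```python
from h import *
s=status.read_state();print(s["ee_pos"],s["ft_force"],s["width"])
c=camera("scene")
W=pts(c);z=W[...,2]
m=(W[...,0]>.42)&(W[...,0]<.62)&(np.abs(W[...,1]-.254)<.1)&(z>.005)&(z<.18)&(c["image"].max(-1)<80)
p=W[m];print(len(p))
for a in np.arange(0,.18,.02):
    k=p[(p[:,2]>a)&(p[:,2]<a+.02)]
    if len(k)>5:print(a.round(2),np.percentile(k[:,0],[5,50,95]).round(3),np.percentile(k[:,1],[1,99]).round(3))
go(.40,.05,.32,-30);go(.468,-.339,.32,-78.6)
```

```text
[0.44351754 0.25523038 0.30661691] [-0.18261512  0.11018645  0.64364576] 0.03488265708702301
1035
0.0 [0.544 0.545 0.546] [0.192 0.325]
0.02 [0.535 0.539 0.542] [0.187 0.323]
0.04 [0.529 0.532 0.536] [0.192 0.321]
0.06 [0.522 0.526 0.53 ] [0.193 0.319]
0.08 [0.516 0.519 0.523] [0.196 0.317]
0.1 [0.509 0.513 0.517] [0.201 0.315]
0.12 [0.503 0.507 0.51 ] [0.21  0.312]
0.14 [0.497 0.501 0.504] [0.203 0.31 ]
0.16 [0.495 0.497 0.499] [0.262 0.305]
turn [ 0.3082 -0.0848  0.5024] shift [-206.7  -34.7  -23.6]
turn [ 0.2629 -0.2182  1.3428] shift [-594.6   36.5   -2.3]
```

{"name": "jog_arm", "arguments": {
  "plan": [
    [0.02, -0.02, 0.11, -35, 2, -5, 0],
    [0.04, -0.036, 0.22, -80, 5, -10, 0],
    [0.06, -0.054, 0.33, -125, 8, -14, 0],
    [0.088, -0.073, 0.45, -170, 10, -14, 0],
    [0.11, -0.09, 0.56, -215, 13, -12, 0],
    [0.132, -0.11, 0.67, -260, 16, -10, 0],
    [0.154, -0.127, 0.78, -305, 19, -10, 0],
    [0.175, -0.145, 0.9, -350, 21, -8, 0],
    [0.197, -0.163, 1.01, -395, 24, -6, 0],
    [0.22, -0.18, 1.12, -440, 27, -5, 0],
    [0.24, -0.2, 1.23, -485, 30, -4, 0],
    [0.263, -0.218, 1.343, -525, 32, -2, 0]
  ]
}}

```text
time: 12.7
ee_pos: [0.4647, -0.2723, 0.317]
eef_rot: [0.995, 0.097, -0.001, 0.002]
ft_force: [1.1, -0.3, -1.0]
width: 0.0434
grip_force: 0.0
```

Run:
```python
from h import *
s=status.read_state();print(s["ee_pos"])
go(.468,-.339,.26,-78.6)
W=pts(camera("scene"));z=W[...,2]
m=(z>.12)&(z<.18)&(W[...,0]>.36)&(W[...,0]<.57)&(W[...,1]<-.29)&(W[...,1]>-.39)
for lo,hi in((.163,.178),):
    p=W[m&(z>lo)&(z<hi)];r=cv2.minAreaRect((p[:,:2]*1000).astype(np.float32));print(len(p),r)
```

```text
[ 0.46470113 -0.27229667  0.31697262]
turn [ 0.0035  0.0016 -0.0045] shift [-9.6 65.9 57.2]
172 ((468.7383117675781, -337.22943115234375), (150.01670837402344, 13.053263664245605), 11.626042366027832)
```

{"name": "jog_arm", "arguments": {
  "plan": [
    [0, 0, 0, -5, 25, 20, 0],
    [0, 0, 0, -10, 50, 40, 0],
    [0, 0, 0, -10, 65, 60, 0],
    [0, 0, 0, -10, 65, 85, 0],
    [0, 0, 0, -10, 65, 110, 0],
    [0, 0, 0, -10, 65, 135, 0],
    [0, 0, 0, -10, 65, 155, 0],
    [0, 0, 0, -10, 65, 168, 0],
    [0, 0, 0, -10, 65, 174, 0],
    [0, 0, 0, -10, 65, 174, 0],
    [0, 0, 0, -10, 65, 174, -0.6],
    [0, 0, 0, -10, 65, 174, -1]
  ],
  "squeeze": 30
}}

```text
time: 13.95
ee_pos: [0.4676, -0.3372, 0.1427]
eef_rot: [0.995, 0.099, -0.002, 0.002]
ft_force: [-1.0, 0.8, 0.5]
width: 0.0343
grip_force: 0.0
```

{"name": "jog_arm", "arguments": {
  "plan": [
    [0, 0, 0, 0, 0, 0, -1],
    [0, 0, 0, 0, 0, 0, -1],
    [0, 0, 0, 0, 0, 0, -1],
    [0, 0, 0, 0, 0, 0, -1],
    [0, 0, 0, 0, 0, 0, -1]
  ]
}}

```text
time: 14.45
ee_pos: [0.4672, -0.337, 0.1419]
eef_rot: [0.995, 0.099, -0.002, 0.002]
ft_force: [0.1, 0.9, 0.0]
width: 0.0078
grip_force: 30.0
```

{"name": "jog_arm", "arguments": {
  "plan": [
    [0, 0, 0, 0, 0, -6, -1],
    [0, 0, 0, 0, 0, -16, -1],
    [0, 0, 0, 0, 0, -30, -1],
    [0, 0, 0, 0, 0, -50, -1],
    [0, 0, 0, 0, 0, -70, -1],
    [0, 0, 0, 0, 0, -92, -1],
    [0, 0, 0, 0, 0, -115, -1],
    [0, 0, 0, 0, 0, -138, -1],
    [0, 0, 0, 0, 0, -160, -1],
    [0, 0, 0, 0, 0, -178, -1],
    [0, 0, 0, 0, 0, -190, -1],
    [0, 0, 0, 0, 0, -190, -1]
  ]
}}

```text
time: 15.65
ee_pos: [0.4682, -0.3365, 0.3336]
eef_rot: [0.995, 0.099, -0.001, 0.003]
ft_force: [1.0, -0.5, -1.6]
width: 0.0077
grip_force: 30.0
```

Run:
```python
from h import *
s=status.read_state();print(s["ee_pos"],s["width"],s["grip_force"],s["ft_force"])
go(.580,-.060,.332,-9.1)
W=pts(camera("scene"));z=W[...,2]
# frame in hand: expected near TCP
m=(np.hypot(W[...,0]-s["ee_pos"][0],W[...,1]-s["ee_pos"][1])<.1)&(z>.21)&(z<.30)
p=W[m];print(len(p),p.min(0).round(3),p.max(0).round(3))
W=np.load("top.npz")["W"]
```

```text
[ 0.46817834 -0.33654926  0.33362392] 0.007726893689077879 29.997421195730567 [ 0.99624225 -0.45681151 -1.61423862]
turn [ 0.0032  0.0056 -1.214 ] shift [ 1.640e+02 -2.492e+02 -2.000e-01]
607 [ 0.394 -0.356  0.21 ] [ 0.545 -0.316  0.3  ]
```

{"name": "jog_arm", "arguments": {
  "plan": [
    [0, 0, -0.06, 8, -12, 0, -1],
    [0, 0, -0.17, 22, -34, 0, -1],
    [0, 0, -0.29, 40, -60, 0, -1],
    [0, 0, -0.42, 57, -87, 0, -1],
    [0, 0, -0.55, 75, -114, 0, -1],
    [0, 0, -0.68, 92, -141, 0, -1],
    [0, 0, -0.81, 110, -167, 0, -1],
    [0, 0, -0.94, 127, -193, 0, -1],
    [0, 0, -1.07, 143, -217, 0, -1],
    [0, 0, -1.17, 156, -237, 0, -1],
    [0.003, 0.005, -1.213, 163, -247, 0, -1],
    [0.003, 0.005, -1.214, 164, -249, 0, -1]
  ]
}}

```text
time: 16.9
ee_pos: [0.5797, -0.0577, 0.3291]
eef_rot: [0.76, 0.65, -0.001, -0.002]
ft_force: [-0.6, 0.7, -1.8]
width: 0.0077
grip_force: 30.0
```

{"name": "jog_arm", "arguments": {
  "plan": [
    [0, 0, 0, 0, 0, 0, -1],
    [0, 0, 0, 0, 0, 0, -1]
  ]
}}

```text
time: 17.1
ee_pos: [0.5792, -0.0612, 0.3301]
eef_rot: [0.762, 0.648, -0.001, -0.001]
ft_force: [-0.6, -0.2, -1.2]
width: 0.0079
grip_force: 30.0
```

Run:
```python
from h import *
s=status.read_state();print(s["ee_pos"],s["eef_rot"])
u=np.array([np.cos(np.radians(-9.2)),np.sin(np.radians(-9.2))]);v=np.array([-u[1],u[0]])
o=np.array([.58,-.06])
for n in("top","scene"):
    c=camera(n);W=pts(c)
    W0=np.load(n+".npz")["W"]
    for nm,A,lo,hi in(("rack mouth",W,.073,.083),("cheeks",W,.060,.070),("frames",W,.163,.177)):
        p=A[(A[...,2]>lo)&(A[...,2]<hi)];q=(p[:,:2]-o);a=q@u;b=q@v
        k=(abs(a)<.12)&(abs(b)<.12);a,b=a[k]*1000,b[k]*1000
        h=np.histogram(a,bins=np.arange(-120,121,4))[0]
        print(n,nm,"b",np.percentile(b,[0.5,99.5]).round(1),"a-hist",dict((int(x),int(y)) for x,y in zip(np.arange(-118,120,4),h) if y>8))
    # held frame, lower bar
    A=W;z=A[...,2];p=A[(z>.205)&(z<.30)];q=p[:,:2]-o;a=q@u*1000;b=q@v*1000;k=(abs(a)<40)&(abs(b)<100)
    print(n,"held a",np.percentile(a[k],[2,50,98]).round(1),"b",np.percentile(b[k],[1,99]).round(1),"zmin",p[k][:,2].min().round(3))
go(.58,-.06,.20,-9.2)
```

```text
[ 0.57916944 -0.06118714  0.33012031] [ 0.76199602  0.64758037 -0.00092257 -0.00093911]
top rack mouth b [37.2 82. ] a-hist {-90: 22, -86: 18, -82: 15, -22: 10, -18: 22, -14: 13, 14: 22, 18: 18, 86: 11}
top cheeks b [38.7 93.9] a-hist {-78: 13, -74: 11, -62: 15, -10: 12, 6: 21, 10: 19, 62: 10, 74: 9, 78: 13}
top frames b [39.9 76.7] a-hist {-74: 18, -70: 24, -66: 13}
top held a [-4.8 -3.7  3. ] b [39.9 70.9] zmin 0.208
scene rack mouth b [-80.7  84.7] a-hist {-90: 12, -86: 48, -82: 36, -66: 14, -58: 17, -54: 51, -50: 59, -22: 14, -18: 58, -14: 82, -10: 29, 14: 49, 18: 71, 22: 38, 50: 37, 54: 27, 58: 14, 74: 10, 82: 28, 86: 65, 90: 78}
scene cheeks b [-94.2  98. ] a-hist {-118: 13, -114: 11, -110: 11, -82: 9, -78: 53, -74: 9, -70: 13, -66: 22, -62: 25, -58: 13, -54: 9, -30: 10, -26: 13, -14: 9, -10: 32, -6: 50, -2: 10, 2: 13, 6: 15, 10: 31, 14: 9, 18: 9, 22: 11, 26: 12, 30: 12, 34: 11, 38: 14, 42: 11, 46: 12, 62: 30, 70: 12, 74: 19, 78: 28, 82: 23, 90: 10, 94: 12, 98: 13, 102: 14, 106: 13, 110: 14, 114: 12, 118: 12}
scene frames b [-71.3  79.1] a-hist {-74: 29, -70: 66, -66: 83, 66: 31, 70: 79, 74: 67}
scene held a [-3.4  3.6  5.3] b [-74.2  74.1] zmin 0.206
turn [-0.0025 -0.0001 -0.0008] shift [  1.    0.9 130.2]
```

{"name": "jog_arm", "arguments": {
  "plan": [
    [0, 0, 0, 1, 0.3, 10, -1],
    [0, 0, 0, 2, 0.3, 30, -1],
    [0, 0, 0, 2, 0.3, 55, -1],
    [0, 0, 0, 2, 0.3, 80, -1],
    [0, 0, 0, 2, 0.3, 100, -1],
    [0, 0, 0, 2, 0.3, 115, -1],
    [0, 0, 0, 2, 0.3, 125, -1],
    [0, 0, 0, 2, 0.3, 132, -1],
    [0, 0, 0, 2, 0.3, 138, -1],
    [0, 0, 0, 2, 0.3, 144, -1],
    [0, 0, 0, 2, 0.3, 150, -1],
    [0, 0, 0, 2, 0.3, 150, -1]
  ]
}}

```text
time: 18.4
ee_pos: [0.5796, -0.0575, 0.1794]
eef_rot: [0.761, 0.649, -0.001, -0.001]
ft_force: [-0.8, 0.2, -2.0]
width: 0.0078
grip_force: 30.0
```

No contact force, and the bottom edge is well inside the slot. Continuing down.

{"name": "jog_arm", "arguments": {
  "plan": [
    [0, 0, 0, 0, 0, 5, -1],
    [0, 0, 0, 0, 0, 11, -1],
    [0, 0, 0, 0, 0, 17, -1],
    [0, 0, 0, 0, 0, 23, -1],
    [0, 0, 0, 0, 0, 28, -1],
    [0, 0, 0, 0, 0, 32, -1],
    [0, 0, 0, 0, 0, 34, -1],
    [0, 0, 0, 0, 0, 36, -1],
    [0, 0, 0, 0, 0, 36, -1]
  ]
}}

```text
time: 19.3
ee_pos: [0.5798, -0.0576, 0.1439]
eef_rot: [0.761, 0.649, -0.001, -0.001]
ft_force: [-0.1, 0.2, -2.8]
width: 0.0077
grip_force: 30.0
```

{"name": "jog_arm", "arguments": {
  "plan": [
    [0, 0, 0, 0, 0, 1, -1],
    [0, 0, 0, 0, 0, 2, -1],
    [0, 0, 0, 0, 0, 2, -1]
  ]
}}

```text
time: 19.6
ee_pos: [0.5799, -0.0574, 0.1421]
eef_rot: [0.761, 0.649, -0.001, -0.001]
ft_force: [-0.4, 0.7, -0.8]
width: 0.0078
grip_force: 30.0
```

{"name": "jog_arm", "arguments": {
  "plan": [
    [0, 0, 0, 0, 0, 0.5, -1],
    [0, 0, 0, 0, 0, 0.5, -0.7],
    [0, 0, 0, 0, 0, 0.5, -0.4],
    [0, 0, 0, 0, 0, 0.5, -0.2],
    [0, 0, 0, 0, 0, 0.5, -0.2],
    [0, 0, 0, 0, 0, 0.5, -0.2],
    [0, 0, 0, 0, 0, 0.5, -0.2],
    [0, 0, 0, 0, 0, 0.5, -0.2],
    [0, 0, 0, 0, 0, 0.5, -0.2],
    [0, 0, 0, 0, 0, 0.5, -0.2]
  ]
}}

```text
time: 20.6
ee_pos: [0.5798, -0.0576, 0.1415]
eef_rot: [0.761, 0.649, -0.001, -0.001]
ft_force: [0.4, -0.3, 0.5]
width: 0.035
grip_force: 0.0
```

{"name": "jog_arm", "arguments": {
  "plan": [
    [0, 0, 0, 0, 0, -8, -0.2],
    [0, 0, 0, 0, 0, -25, -0.2],
    [0, 0, 0, 0, 0, -50, -0.2],
    [0, 0, 0, 0, 0, -85, -0.2],
    [0, 0, 0, 0, 0, -120, -0.2],
    [0, 0, 0, 0, 0, -155, -0.2],
    [0, 0, 0, 0, 0, -180, -0.2],
    [0, 0, 0, 0, 0, -190, -0.2],
    [0, 0, 0, 0, 0, -190, -0.2]
  ]
}}

```text
time: 21.5
ee_pos: [0.5807, -0.0579, 0.3327]
eef_rot: [0.761, 0.649, 0.0, -0.0]
ft_force: [0.5, 0.6, -0.8]
width: 0.0352
grip_force: 0.0
```

Run:
```python
from h import *
c=camera("scene");save(cv2.resize(c["image"][80:300,120:380],(709,600),interpolation=cv2.INTER_CUBIC),"end.png")
W=pts(c);u=np.array([np.cos(np.radians(-9.2)),np.sin(np.radians(-9.2))]);v=np.array([-u[1],u[0]])
p=W[(W[...,2]>.13)&(W[...,2]<.2)];q=p[:,:2]-[.58,-.06];a=q@u*1000;b=q@v*1000;k=(abs(a)<25)&(abs(b)<90)
print(np.percentile(p[k][:,2],[95,99,100]).round(3),np.percentile(a[k],[2,50,98]).round(1),np.percentile(b[k],[1,99]).round(1))
```

```text
[0.172 0.174 0.174] [-3.6  2.9  5.1] [-71.8  77.7]
```

View pics/end.png

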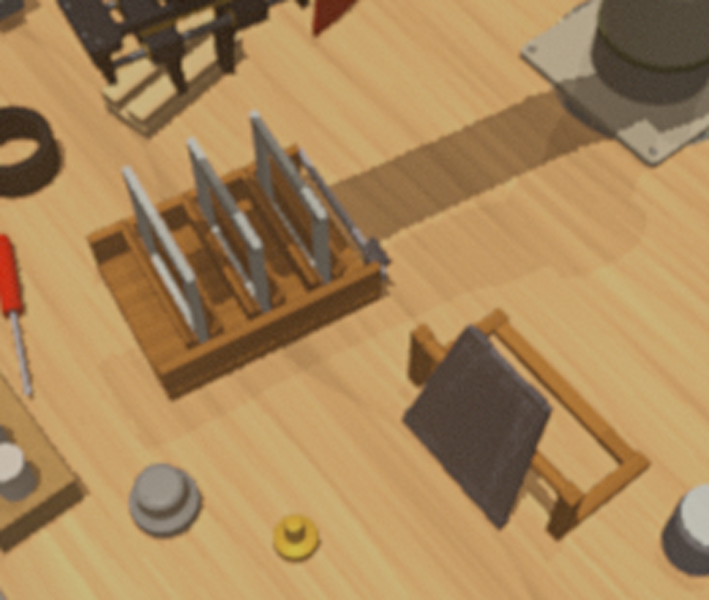

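The frame is home in the middle bay at (230,225), with its top at about 0.17 m. The leaf leans on the rail at (480,425). I'm handing the job in.

```bash
python3 -c "
from bench import order
print(order.close_job())"
```

```text
the job is handed in; nothing more can be done
None
```

The job is handed in: the leaf leans on the drying rest's rail at about 18°, and the gel frame stands fully home in the freed middle bay (about 21.5 s of the 61 s used; no verdict came back).

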